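# Draw a bearing from under the rack and push it under the dial gauge

## Task

Use the hook to draw the big bearing all the way out from under the low bar rack, then lay the hook back down on the bench the way it was lying, handle base down. After that push the bearing with the gripper fingers along the bench, under the beam of the measuring bridge, until it sits centred on the round metal spot below the dial. Slide the bearing flat and do not lift it, keep fingers off it while it is under the rack, and do not bump the measuring bridge or disturb the other things lying on the bench.

Things in the scene. Friction and masses are not known exactly. Their poses are not given: they have to be found in the camera images.
- bearing: Large plain steel ball bearing lying flat, a ring of 110 mm outer diameter, 60 mm clear bore, 28 mm high, black seal between its two steel races, 0.64 to 0.86 kg, loose. Origin: centre of its underside; z up. It starts under the rack.
- hook: Loose pull hook, 0.2 kg. Wooden block handle 90 long (x), 26 wide, 44 mm high stands on its flat base; from its +x end an 8 mm steel shank runs along +x, centre 38 mm high, and at x = 150 mm bends straight down into an 8 mm prong ending 2 mm above base level. Origin: centre of the handle's underside; x towards the prong, z up.
- hook_tip (a point): Lower end of the hook's prong, 150 mm along the hook's x from its origin and 2 mm above the base.
- rack: Low fixed rack: four 12 mm steel bars along its x, 115 to 127 mm above the bench, covering y = -66 to 66 mm, on four 14 mm blue legs at x = +-130, y = +-60 mm. Open below along y; its front is -y: the bearing comes out along -y. A box fixed on top at x = 60 to 120 mm reaches 172 mm high. Origin: on the bench under its centre; z up.
- bridge: Fixed dark steel bridge: beam along its x, y = 45 to 85 mm, 150 to 180 mm above the bench, 330 mm long, on posts at x = +-150 mm (278 mm free between, 250 between their 6 mm high feet). A 56 mm dial hangs over the origin, its stem down to 60 mm. The bearing enters from +y under the beam; a tool held upright cannot follow it. Origin: on the bench at the spot's centre; z up.
- spot (a point): Centre of the round flush metal spot, 134 mm diameter, on the bench below the dial gauge (same point as the bridge's origin). The bearing's origin belongs here.
- gear: Bystander: dark steel gear, 78 mm diameter over the teeth, 26 mm high, loose. Origin: centre of its underside.
- small_bearing: Bystander: small steel bearing, 70 mm diameter, 20 mm high, loose. Origin: centre of its underside.
There are look-alikes about, which are no part of the job. Leave any green look-alike of the bearing alone. Of the things that look like the hook, take the one that is farthest to the robot's right at the start.

How it is judged:
On the way, in this order (a step that is already met when the one before it is completed fails the run):
1. the bearing has been drawn out clear of the rack's bars (y of bearing in the frame of rack below -0.125 m), for 0.2 s.
2. the hook lies on the bench again, let go, handle base down (height (world z) of hook below 0.012 m and angle between hook's own z axis and vertical below 0.15 rad and linear speed of hook below 0.02 m/s and contact force between hook and the fingers below 0.1 N), for 0.3 s.
At the end, for the whole second after the job is handed in: The bearing lies flat and at rest with its centre within 12 mm of the centre of the spot (so wholly on the metal disc); the hook lies at rest on the bench on its handle base (within 12 mm of bench height, within 0.15 rad of upright) (horizontal distance between bearing and spot below 0.012 m and height (world z) of bearing below 0.006 m and angle between bearing's own z axis and vertical below 0.05 rad and linear speed of bearing below 0.01 m/s and height (world z) of hook below 0.012 m and angle between hook's own z axis and vertical below 0.15 rad and linear speed of hook below 0.02 m/s); the robot touches nothing.
It fails at once if the fingers touch the bearing (over 0.5 N) while it is still under the rack (contact force between bearing and the fingers above 0.5 N and y of bearing in the frame of rack above -0.115 m).
It fails at once if the hook touches the bearing (over 0.5 N) within 150 mm of the spot: the last push is for the fingers (contact force between bearing and hook above 0.5 N and horizontal distance between bearing and spot below 0.15 m).
It fails at once if the bearing is lifted more than 15 mm or tipped more than 0.25 rad (height (world z) of bearing above 0.015 m or angle between bearing's own z axis and vertical above 0.25 rad).
It fails at once if the measuring bridge is bumped with more than 4 N (contact force between bridge and anything else above 4 N).
It fails at once if a bystander is shifted by more than 25 mm (distance of any of gear, small_bearing from where it was at the start of the episode above 0.025 m).
It also fails if it takes over 72 s, if anything falls off the work surface, if the arm or the gripper's body presses on something with over 40 N, if the wrist force passes 120 N, or if a joint passes its speed limit or range.

## Robot

A 6-joint arm with a two-finger parallel gripper is mounted at the origin on the work surface. World frame = base frame: x ahead of the robot, y to its left, z up, the work surface at z = 0. Lengths are in m, angles in rad, forces in N, time in s.
With the tool pointing down it reaches from about 0.325 to 0.9 m from the base axis. Payload 6.1 kg.
Tool frame: the origin (TCP) lies at the very end of the fingers, on their centre line; the grasp point (between the pads) lies 19 mm behind it; z points along the fingers, y is the line along which they close (so a half turn about z gives the same grasp; the last joint's range is limited). The gripper opens to 87 mm and grips with 3 to 60 N. Pads are 19 mm wide; open, the fingers measure 117 mm over their backs; the gripper's body (75 mm by 190 mm) begins 51 mm behind the grasp point.
Start: joints at [1.067, 0.22, 1.526, -0, 1.395, -0.126], TCP at [0.231, 0.581, 0.223] pointing down, gripper open.
Joint ranges: [-2.98, 2.98], [-0.91, 2.08], [0.09, 2.57], [-1.24, 4.39], [0.2, 2.65], [-2.68, 2.68]. Speed limits (rad/s): [2.57, 2.57, 3.01, 3.14, 3.14, 3.14].

## Interface

Orientations are given as [roll, pitch, yaw] about the fixed x, y, z axes, in that order (R = Rz(yaw) Ry(pitch) Rx(roll)).
In Python, from station import manip gives the robot as it stands. The module is installed in compiled form; this text tells all that it offers.
- The arm moves only by the tool play_rows, never from a script. Its argument "moves" is a list of rows, each an object of numbers: "claw": the closure, from 0 (fully open) to 1 (shut); "dx", "dy", "dz": the shift along the world's x, y, z in mm; "rx", "ry", "rz": the turn, a rotation vector about the world's x, y, z in rad. In form: [{"claw": .., "dx": .., "dy": .., "dz": .., "rx": .., "ry": .., "rz": ..}, ...]. A call has 1 to 12 rows; each row shifts and turns the commanded pose from where the row before left it; what a row does not reach is not made up. A row lasts 1/12 s, in which the tool goes at most 41.7 mm and 7.16 degrees, less where a joint would pass 70% of its speed; a pose out of reach is approached as far as the arm can. A call with a gripper value outside its range is refused whole. The fingers move at their own pace and stop on an object; "grip_force" is the grip in N (left out, the last holds). Time passes only in rows, so rows that do not move let the fingers close. It gives the time, the measured TCP pose, the force, the opening and the grip force at its end, in the units of the state.
- manip.state(): the state, without advancing time (a new reading comes with each control period).
- manip.get_image(name): name is "scene" or "top" or "wrist"; returns a dict with "color" (384x512x3 uint8, blue, green, red), "depth" (384x512 float32, m along the optical axis (not along the pixel's ray), 0 where there is no reading), "vertical_fov" (degrees; the focal length in pixels is half the picture's height over the tangent of half this angle, whatever the lens; pixels are square), "cx", "cy" (the principal point, pixels), "cam_to_world" (4x4, takes a point from camera to world coordinates). Camera axes: x right, y down, z forward; pixel columns grow to the right and rows downward; lengths in m; the calibration is good to about 2 mm. A picture is of the moment at which its call begins.
- manip.job_done(): hands the job in; it is judged then, once.
Trained networks look in the newest picture that a camera, given by its name, has taken for a name from the list of things; names that differ only in an ending like _2 or _b are one class to them, and where a whole thing is asked for, a point or a joint stands for the part that bears it (a point fixed in the world has none). Each returns a list of dicts, best first, with "p" (0 to 1); they miss things now and then, are a little off and sometimes report something else, mostly with a low value. They report only what shows in the picture. A call takes as long as a camera call. They do not tell look-alikes from the thing itself.
- manip.spot_in(name, camera): "centre" ([row, column] as shares, 0 to 1, of the picture: columns of its width, rows of its height, amid what is visible of it).
- manip.outline_of(name, camera): "mask" (384x512 bool, what is visible of it) and "centre" ([row, column] as shares, 0 to 1, of the picture: columns of its width, rows of its height, amid what is visible of it).
- manip.spot_point(name, camera): "centre" ([row, column] as shares, 0 to 1, of the picture: columns of its width, rows of its height: a listed point, or the origin of a listed thing).
The state is a dict: "time_s": time; "joints": joint angles; "dq": joint speeds; "joint_torque": joint torques, N m; "position": TCP position; "tool_rot": TCP orientation; "ft_force": force on the tool from outside, world axes, zero at the start; "torque": the same for the moment, N m; "gripper_width": finger opening in m; "grasp_force": force on a finger pad.
Only numpy, scipy, OpenCV 4.12 (cv2) and the standard library are available. Lean on these libraries where they do the work, as an engineer would, in place of code of your own. Each camera call takes 0.05 s, during which the arm holds its last target. There are 200 camera calls.

## Working session

There is one attempt and no reset: what is moved stays moved. The work goes in short steps, Python scripts to look and compute and a tool call to move; the robot and the scene stay as the last step left them, time stands still between calls to the robot, and variables do not carry over. Pictures are saved under pics/ and viewed, at most 10 in all, crops included, and the job is handed in when it is done.

Besides the shell and the picture viewer there is one more tool, called after "Call:" as name(argument=value, ...) on one line, values as JSON. play_rows: Moves the arm, as the interface text tells. Its arguments: {"type":"object","properties":{"moves":{"type":"array"},"grip_force":{"type":"number"}},"required":["moves"]}

```bash
mkdir -p pics; cat > h.py <<'E'
import numpy as np, cv2
from station import manip
def img(n): return manip.get_image(n)
def px2w(I,r,c,z=None):
    f=I["color"].shape[0]/2/np.tan(np.radians(I["vertical_fov"])/2)
    T=np.array(I["cam_to_world"]); d=np.array([(c-I["cx"])/f,(r-I["cy"])/f,1.])
    if z is None: s=I["depth"][int(r),int(c)]
    else:
        w=T[:3,:3]@d; s=(z-T[2,3])/w[2]
    return T[:3,:3]@(d*s)+T[:3,3]
def cloud(I):
    f=I["color"].shape[0]/2/np.tan(np.radians(I["vertical_fov"])/2)
    T=np.array(I["cam_to_world"]); D=I["depth"]; v,u=np.mgrid[:D.shape[0],:D.shape[1]]
    P=np.stack([(u-I["cx"])/f*D,(v-I["cy"])/f*D,D],-1)
    return P@T[:3,:3].T+T[:3,3]
E
python3 - <<'E'
from h import *
for n in("scene","top"):
    I=img(n); cv2.imwrite(f"pics/{n}0.png",I["color"]); P=cloud(I); np.savez(f"{n}0.npz",P=P,c=I["color"])
    print(n,np.round(I["cam_to_world"],3).tolist(),I["vertical_fov"])
    for t in("bearing","hook","rack","bridge","gear","small_bearing"):
        for o in manip.outline_of(t,n):
            m=o["mask"]&(P[...,2]<2); r,c=o["centre"]; print(t,round(o["p"],2),"px",int(r*384),int(c*512),"med",np.round(np.median(P[m],0),3),m.sum())
    for t in("bearing","hook","hook_tip","rack","bridge","spot"):
        for o in manip.spot_point(t,n):
            r,c=o["centre"];print("pt",t,round(o["p"],2),int(r*384),int(c*512),np.round(px2w(I,r*384,c*512,0.),3))
E
```

```text
scene [[-0.806, 0.547, -0.226, 0.75], [0.592, 0.742, -0.316, 0.462], [-0.005, -0.389, -0.921, 1.022], [0.0, 0.0, 0.0, 1.0]] 48.41891605479947
bearing 0.89 px 264 304 med [0.547 0.375 0.027] 744
bearing 0.76 px 313 382 med [0.484 0.523 0.027] 1597
hook 0.85 px 189 168 med [ 0.7   -0.007  0.043] 479
hook 0.75 px 179 364 med [0.273 0.261 0.041] 834
rack 0.61 px 277 280 med [0.62  0.358 0.128] 5149
gear 0.79 px 166 297 med [0.39  0.137 0.026] 692
small_bearing 0.83 px 95 245 med [ 0.377 -0.122  0.019] 417
small_bearing 0.61 px 188 166 med [ 0.7   -0.01   0.043] 508
small_bearing 0.49 px 89 142 med [ 0.599 -0.235  0.16 ] 5400
pt bearing 0.88 319 371 [0.485 0.529 0.   ]
pt bearing 0.79 279 302 [0.554 0.363 0.   ]
pt hook 0.62 177 361 [0.266 0.247 0.   ]
pt hook 0.57 191 165 [ 0.7   -0.025  0.   ]
pt hook_tip 0.86 235 194 [0.703 0.121 0.   ]
pt hook_tip 0.77 216 405 [0.246 0.394 0.   ]
pt rack 0.76 276 301 [0.553 0.357 0.   ]
pt bridge 0.65 101 147 [ 0.596 -0.291 -0.   ]
pt spot 0.91 97 145 [ 0.594 -0.307  0.   ]
pt spot 0.69 277 298 [0.559 0.354 0.   ]
top [[-0.026, -0.995, 0.093, 0.393], 
[... 476 characters left out ...]
 px 226 249 med [0.385 0.134 0.026] 340
small_bearing 0.64 px 221 335 med [ 0.376 -0.125  0.02 ] 303
small_bearing 0.45 px 129 294 med [ 0.697 -0.014  0.043] 391
small_bearing 0.36 px 226 249 med [0.385 0.134 0.026] 408
pt bearing 0.62 179 178 [0.545 0.363 0.   ]
pt bearing 0.6 199 131 [0.482 0.516 0.   ]
pt bearing 0.32 224 329 [ 0.386 -0.127  0.   ]
pt hook 0.83 131 294 [ 0.697 -0.025  0.   ]
pt hook 0.74 259 217 [0.283 0.238 0.   ]
pt hook 0.61 129 250 [0.707 0.122 0.   ]
pt hook 0.54 224 327 [ 0.387 -0.121  0.   ]
pt hook_tip 0.59 130 250 [ 0.703  0.123 -0.   ]
pt rack 0.7 174 178 [0.561 0.362 0.   ]
pt bridge 0.9 157 381 [ 0.602 -0.307  0.   ]
pt spot 0.69 160 382 [ 0.59  -0.311  0.   ]
```

View pics/top0.png

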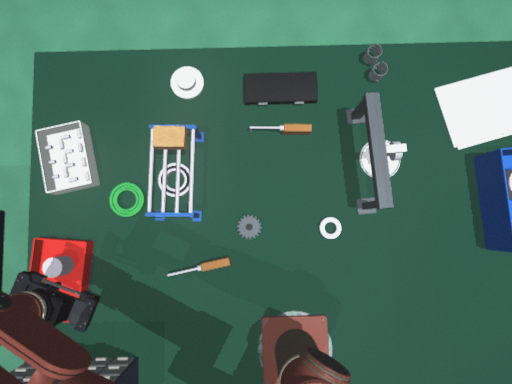

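View pics/scene0.png

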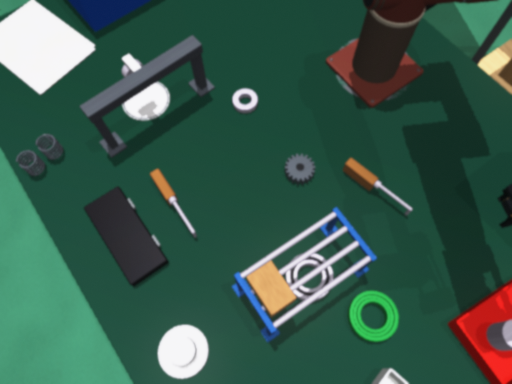

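The top view shows the bearing under the rack at about (178,175), with the rack's box on its +x end. The green look-alike is at (127,200) and the bridge with the spot is at (380,158). There are two orange-handled tools. The one farthest to the robot's right is at (297,128), with its tip at (250,128). Next I'll refine these positions from depth.

```bash
python3 - <<'E'
from h import *
for n in("top","scene"):
    d=np.load(f"{n}0.npz"); P=d["P"]; hsv=cv2.cvtColor(d["c"],cv2.COLOR_BGR2HSV)
    X,Y,Z=P[...,0],P[...,1],P[...,2]
    def box(x,y,z): return (X>x[0])&(X<x[1])&(Y>y[0])&(Y<y[1])&(Z>z[0])&(Z<z[1])
    def rect(m):
        r=cv2.minAreaRect(P[m][:,:2].astype(np.float32)*1000); return np.round(r[0],1),np.round(r[1],1),round(r[2],1),m.sum(),np.round(np.median(Z[m]),3)
    print(n,"handle",rect(box((.65,.75),(-.1,.06),(.035,.05))&(hsv[...,1]>120)&(hsv[...,0]<25)))
    m=box((.65,.75),(.03,.16),(.02,.05));print("shank",rect(m),P[m][:,:2].min(0),P[m][:,:2].max(0))
    print("bars",rect(box((.35,.75),(.25,.46),(.118,.135))))
    print("box",rect(box((.35,.75),(.25,.46),(.165,.18))))
    print("beam",rect(box((.4,.8),(-.4,-.1),(.174,.186))))
    m=box((.47,.63),(.28,.45),(.02,.034)); q=P[m][:,:2]
    # bearing: known-radius fit by maximising inliers in annulus
    from scipy.optimize import differential_evolution as DE
    R=lambda c:np.hypot(q[:,0]-c[0],q[:,1]-c[1])
    f=lambda c:-np.sum((R(c)<.0555)&(R(c)>.0295))+np.sum(np.maximum(R(c)-.055,0)+np.maximum(.03-R(c),0))*50
    r=DE(f,[(.5,.6),(.3,.42)],seed=1);print("bearing",r.x.round(4),-r.fun,len(q))
    m=box((.5,.68),(-.4,-.2),(-.006,.006))&(hsv[...,1]<60)&(hsv[...,2]>140);print("spot",rect(m),)
E
```

```text
top handle (array([696.2, -27. ]), array([83.7, 23.9]), 86.5, np.int64(187), np.float64(0.045))
shank (array([701.3,  76.8]), array([93.4,  7.2]), 90.0, np.int64(63), np.float64(0.041)) [0.6976196  0.03006726] [0.70490387 0.1235056 ]
bars (array([557.1, 357.2]), array([140.3, 272. ]), 87.7, np.int64(1504), np.float64(0.126))
box (array([646.7, 353.2]), array([90.1, 60.9]), 88.1, np.int64(685), np.float64(0.172))
beam (array([ 594.4, -264.8]), array([329.5,  98.5]), 3.6, np.int64(1766), np.float64(0.18))
bearing [0.5414 0.3673] 445.85961348461643 446
spot (array([ 600. , -313.3]), array([161.5, 120.6]), 88.4, np.int64(435), np.float64(0.001))
scene handle (array([697.4, -28.8]), array([86.4, 26. ]), 87.6, np.int64(329), np.float64(0.044))
shank (array([701.3,  78. ]), array([96.2,  7.9]), 87.9, np.int64(130), np.float64(0.041)) [0.69590623 0.03003036] [0.70658537 0.12608464]
bars (array([556.6, 357.4]), array([139.7, 272.4]), 87.7, np.int64(3125), np.float64(0.127))
box (array([646.6, 353.7]), array([89.7, 60.5]), 87.4, np.int64(1411), np.float64(0.172))
beam (array([ 594.7, -263. ]), array([328.7,  98.1]), 3.5, np.int64(2040), np.float64(0.18))
bearing [0.5422 0.3675] 816.6992683279065 819
spot (array([ 595.4, -283.9]), array([135. , 100.7]), 3.9, np.int64(1178), np.float64(0.001))
```

```bash
python3 -c "
from h import *
print(manip.state())"
```

```text
{'time_s': 1.3, 'joints': array([ 1.06688062e+00,  2.20397935e-01,  1.52649088e+00,  2.36383140e-06,
        1.39472100e+00, -1.26111953e-01]), 'dq': array([-0.00168062,  0.00105669,  0.00153845,  0.00034585,  0.00023597,
        0.00092569]), 'joint_torque': array([ 1.88629863e-03, -4.94567084e+01, -3.87699723e+01,  7.00449664e-02,
        4.67784167e-02,  4.69135182e-05]), 'position': array([0.23055494, 0.58091054, 0.22254375]), 'tool_rot': array([-3.14157592e+00, -4.46755914e-06,  2.76378848e+00]), 'ft_force': array([-0.30124866,  1.01723272,  0.74231394]), 'torque': array([ 0.02790296, -0.03529857, -0.00410293]), 'grasp_force': 0.0, 'gripper_width': 0.08702333968850205}
```

Call:
play_rows(moves=[{"claw": 0,"dx": 19.4,"dy": -25.4,"dz": 0,"rz": -0.0512},{"claw": 0,"dx": 19.4,"dy": -25.4,"dz": 0,"rz": -0.0512},{"claw": 0,"dx": 19.4,"dy": -25.4,"dz": 0,"rz": -0.0512},{"claw": 0,"dx": 19.4,"dy": -25.4,"dz": 0,"rz": -0.0512},{"claw": 0,"dx": 19.4,"dy": -25.4,"dz": 0,"rz": -0.0512},{"claw": 0,"dx": 19.4,"dy": -25.4,"dz": 0,"rz": -0.0512},{"claw": 0,"dx": 19.4,"dy": -25.4,"dz": 0,"rz": -0.0512},{"claw": 0,"dx": 19.4,"dy": -25.4,"dz": 0,"rz": -0.0512},{"claw": 0,"dx": 19.4,"dy": -25.4,"dz": 0,"rz": -0.0512},{"claw": 0,"dx": 19.4,"dy": -25.4,"dz": 0,"rz": -0.0512},{"claw": 0,"dx": 19.4,"dy": -25.4,"dz": 0,"rz": -0.0512},{"claw": 0,"dx": 19.4,"dy": -25.4,"dz": 0,"rz": -0.0512}])

```text
invalid input
```

Call:
play_rows(moves=[{"claw": 0,"dx": 19.4,"dy": -25.4,"dz": 0,"rz": -0.0512},{"claw": 0,"dx": 19.4,"dy": -25.4,"dz": 0,"rz": -0.0512},{"claw": 0,"dx": 19.4,"dy": -25.4,"dz": 0,"rz": -0.0512},{"claw": 0,"dx": 19.4,"dy": -25.4,"dz": 0,"rz": -0.0512},{"claw": 0,"dx": 19.4,"dy": -25.4,"dz": 0,"rz": -0.0512},{"claw": 0,"dx": 19.4,"dy": -25.4,"dz": 0,"rz": -0.0512},{"claw": 0,"dx": 19.4,"dy": -25.4,"dz": 0,"rz": -0.0512},{"claw": 0,"dx": 19.4,"dy": -25.4,"dz": 0,"rz": -0.0512},{"claw": 0,"dx": 19.4,"dy": -25.4,"dz": 0,"rz": -0.0512},{"claw": 0,"dx": 19.4,"dy": -25.4,"dz": 0,"rz": -0.0512},{"claw": 0,"dx": 19.4,"dy": -25.4,"dz": 0,"rz": -0.0512},{"claw": 0,"dx": 19.4,"dy": -25.4,"dz": 0,"rz": -0.0512}])

```text
invalid input
```

Call:
play_rows(moves=[{"claw": 0,"dz": -15},{"claw": 0,"dz": -15},{"claw": 0,"dz": -15},{"claw": 0,"dz": -15},{"claw": 0}])

```text
invalid input
```

```bash
python3 - <<'E'
from h import *
I=img("wrist"); cv2.imwrite("pics/w1.png",I["color"]); P=cloud(I); hsv=cv2.cvtColor(I["color"],cv2.COLOR_BGR2HSV)
m=(P[...,2]>.035)&(P[...,2]<.052)&(hsv[...,1]>120)&(hsv[...,0]<25)
r=cv2.minAreaRect(P[m][:,:2].astype(np.float32)*1000);print(r,m.sum())
for o in manip.spot_point("hook_tip","wrist"): print(o["p"],px2w(I,o["centre"][0]*384,o["centre"][1]*512,.002))
print(manip.state()["position"],manip.state()["tool_rot"],manip.state()["joints"])
# spot from the scene cameras
for n in("top","scene"):
    I=img(n)
    for o in manip.outline_of("spot",n): print(n,"spot outline",o["p"],px2w(I,o["centre"][0]*384,o["centre"][1]*512,0.))
E
```

```text
((240.24984741210938, 730.3826293945312), (165.0152130126953, 245.38787841796875), 84.2442626953125) 5744
0.74 [0.23824858 0.38947012 0.002     ]
[0.23054105 0.58089664 0.22250972] [-3.14153204e+00 -2.89626632e-05  2.76380793e+00] [ 1.06687904e+00  2.20413050e-01  1.52653741e+00  2.14393211e-05
  1.39470597e+00 -1.26136321e-01]
top spot outline 0.94 [ 0.60529158 -0.29439996  0.        ]
top spot outline 0.32 [0.55485567 0.3821426  0.        ]
scene spot outline 0.79 [ 0.58869081 -0.34144768  0.        ]
scene spot outline 0.58 [ 0.37778073 -0.12509289  0.        ]
```

View pics/w1.png

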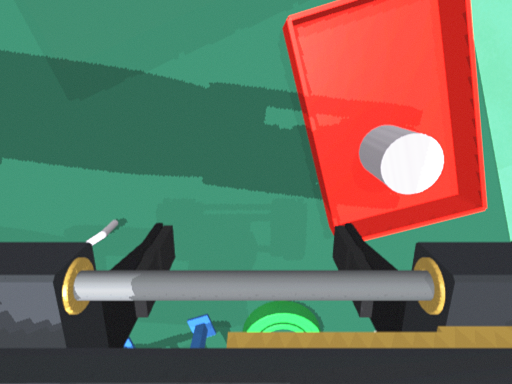

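The moves were refused, so the arm is still at its start. The wrist view shows the red tray and fingers, with the green ring at (285,325). I'll send the rows again with all seven keys.

Call:
play_rows(moves=[{"claw": 0,"dx": 19.4,"dy": -25.4,"dz": 0,"rx": 0,"ry": 0,"rz": -0.0512},{"claw": 0,"dx": 19.4,"dy": -25.4,"dz": 0,"rx": 0,"ry": 0,"rz": -0.0512},{"claw": 0,"dx": 19.4,"dy": -25.4,"dz": 0,"rx": 0,"ry": 0,"rz": -0.0512},{"claw": 0,"dx": 19.4,"dy": -25.4,"dz": 0,"rx": 0,"ry": 0,"rz": -0.0512},{"claw": 0,"dx": 19.4,"dy": -25.4,"dz": 0,"rx": 0,"ry": 0,"rz": -0.0512},{"claw": 0,"dx": 19.4,"dy": -25.4,"dz": 0,"rx": 0,"ry": 0,"rz": -0.0512},{"claw": 0,"dx": 19.4,"dy": -25.4,"dz": 0,"rx": 0,"ry": 0,"rz": -0.0512},{"claw": 0,"dx": 19.4,"dy": -25.4,"dz": 0,"rx": 0,"ry": 0,"rz": -0.0512},{"claw": 0,"dx": 19.4,"dy": -25.4,"dz": 0,"rx": 0,"ry": 0,"rz": -0.0512},{"claw": 0,"dx": 19.4,"dy": -25.4,"dz": 0,"rx": 0,"ry": 0,"rz": -0.0512},{"claw": 0,"dx": 19.4,"dy": -25.4,"dz": 0,"rx": 0,"ry": 0,"rz": -0.0512},{"claw": 0,"dx": 19.4,"dy": -25.4,"dz": 0,"rx": 0,"ry": 0,"rz": -0.0512}], grip_force=40)

```text
time_s: 2.6
position: [0.4641, 0.2748, 0.2228]
tool_rot: [3.141, 0.0, 2.147]
ft_force: [0.1, 0.1, -0.2]
gripper_width: 0.0872
grasp_force: 0.0
```

Call:
play_rows(moves=[{"claw": 0,"dx": 23.3,"dy": -30.3,"dz": 0,"rx": 0,"ry": 0,"rz": -0.0611},{"claw": 0,"dx": 23.3,"dy": -30.3,"dz": 0,"rx": 0,"ry": 0,"rz": -0.0611},{"claw": 0,"dx": 23.3,"dy": -30.3,"dz": 0,"rx": 0,"ry": 0,"rz": -0.0611},{"claw": 0,"dx": 23.3,"dy": -30.3,"dz": 0,"rx": 0,"ry": 0,"rz": -0.0611},{"claw": 0,"dx": 23.3,"dy": -30.3,"dz": 0,"rx": 0,"ry": 0,"rz": -0.0611},{"claw": 0,"dx": 23.3,"dy": -30.3,"dz": 0,"rx": 0,"ry": 0,"rz": -0.0611},{"claw": 0,"dx": 23.3,"dy": -30.3,"dz": 0,"rx": 0,"ry": 0,"rz": -0.0611},{"claw": 0,"dx": 23.3,"dy": -30.3,"dz": 0,"rx": 0,"ry": 0,"rz": -0.0611},{"claw": 0,"dx": 23.3,"dy": -30.3,"dz": 0,"rx": 0,"ry": 0,"rz": -0.0611},{"claw": 0,"dx": 23.3,"dy": -30.3,"dz": 0,"rx": 0,"ry": 0,"rz": -0.0611},{"claw": 0,"dx": 0,"dy": 0,"dz": -30,"rx": 0,"ry": 0,"rz": 0},{"claw": 0,"dx": 0,"dy": 0,"dz": -30,"rx": 0,"ry": 0,"rz": 0}])

```text
time_s: 3.6
position: [0.6994, -0.03, 0.1645]
tool_rot: [3.135, 0.001, 1.535]
ft_force: [-0.5, 0.6, -0.6]
gripper_width: 0.0873
grasp_force: 0.0
```

```bash
python3 - <<'E'
from h import *
I=img("wrist"); cv2.imwrite("pics/w2.png",I["color"]); P=cloud(I); hsv=cv2.cvtColor(I["color"],cv2.COLOR_BGR2HSV)
X,Y=P[...,0],P[...,1]
m=(P[...,2]>.035)&(P[...,2]<.052)&(hsv[...,1]>120)&(hsv[...,0]<25)&(abs(X-.697)<.06)&(abs(Y+.03)<.1)
print(m.sum()); 
if m.sum()>5: print(cv2.minAreaRect(P[m][:,:2].astype(np.float32)*1000))
for o in manip.spot_point("hook_tip","wrist"): print(o["p"],px2w(I,o["centre"][0]*384,o["centre"][1]*512,.002))
s=manip.state();print(s["position"],s["tool_rot"],s["joints"])
E
```

```text
1027
((697.3050537109375, -27.706893920898438), (87.75181579589844, 25.46731948852539), 88.51605224609375)
[ 0.69249252 -0.02713797  0.15550416] [-3.13022744e+00 -1.38484377e-03  1.53719087e+00] [-1.52840785e-01  4.37972893e-01  1.38172756e+00  2.36900036e-05
  1.33334144e+00 -1.19248905e-01]
```

View pics/w2.png

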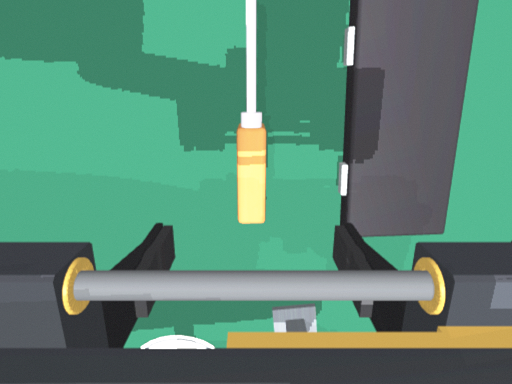

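The wrist view shows the orange handle at (251,172) between the fingers and the case edge at column 345. The handle centre is (0.697,-0.028). I'll check the case height, then descend.

```bash
python3 - <<'E'
import numpy as np
P=np.load("top0.npz")["P"];m=(P[...,0]>.74)&(P[...,0]<.9)&(P[...,1]>-.1)&(P[...,1]<.2)&(P[...,2]>.015)
print(P[m].min(0),P[m].max(0))
from h import *
s=manip.state();print(s["position"],s["tool_rot"])
E
```

```text
[ 0.78270194 -0.09985493  0.01503175] [0.88930374 0.13962927 0.03571281]
[ 0.69249252 -0.02713797  0.15550416] [-3.13022744e+00 -1.38484377e-03  1.53719087e+00]
```

Call:
play_rows(moves=[{"claw": 0,"dx": 1,"dy": -1,"dz": -25,"rx": 0,"ry": 0,"rz": 0},{"claw": 0,"dx": 0,"dy": 0,"dz": -25,"rx": 0,"ry": 0,"rz": 0},{"claw": 0,"dx": 0,"dy": 0,"dz": -25,"rx": 0,"ry": 0,"rz": 0},{"claw": 0,"dx": 0,"dy": 0,"dz": -25,"rx": 0,"ry": 0,"rz": 0},{"claw": 0,"dx": 0,"dy": 0,"dz": 0,"rx": 0,"ry": 0,"rz": 0},{"claw": 0,"dx": 0,"dy": 0,"dz": 0,"rx": 0,"ry": 0,"rz": 0}])

```text
time_s: 4.2
position: [0.6965, -0.0272, 0.0624]
tool_rot: [-3.139, -0.0, 1.539]
ft_force: [0.4, -0.3, 1.2]
gripper_width: 0.0867
grasp_force: 0.0
```

Call:
play_rows(moves=[{"claw": 0,"dx": 0,"dy": 0,"dz": -18,"rx": 0,"ry": 0,"rz": 0},{"claw": 0,"dx": 0,"dy": 0,"dz": -18,"rx": 0,"ry": 0,"rz": 0},{"claw": 0,"dx": 0,"dy": 0,"dz": -17,"rx": 0,"ry": 0,"rz": 0},{"claw": 0,"dx": 0,"dy": 0,"dz": 0,"rx": 0,"ry": 0,"rz": 0},{"claw": 1,"dx": 0,"dy": 0,"dz": 0,"rx": 0,"ry": 0,"rz": 0},{"claw": 1,"dx": 0,"dy": 0,"dz": 0,"rx": 0,"ry": 0,"rz": 0},{"claw": 1,"dx": 0,"dy": 0,"dz": 0,"rx": 0,"ry": 0,"rz": 0},{"claw": 1,"dx": 0,"dy": 0,"dz": 0,"rx": 0,"ry": 0,"rz": 0},{"claw": 1,"dx": 0,"dy": 0,"dz": 0,"rx": 0,"ry": 0,"rz": 0},{"claw": 1,"dx": 0,"dy": 0,"dz": 0,"rx": 0,"ry": 0,"rz": 0},{"claw": 1,"dx": 0,"dy": 0,"dz": 0,"rx": 0,"ry": 0,"rz": 0}], grip_force=40)

```text
time_s: 5.12
position: [0.6975, -0.0279, 0.0099]
tool_rot: [3.141, 0.0, 1.538]
ft_force: [0.1, -0.1, 0.3]
gripper_width: 0.048
grasp_force: 0.0
```

Call:
play_rows(moves=[{"claw": 1,"dx": 0,"dy": 0,"dz": 0,"rx": 0,"ry": 0,"rz": 0},{"claw": 1,"dx": 0,"dy": 0,"dz": 0,"rx": 0,"ry": 0,"rz": 0},{"claw": 1,"dx": 0,"dy": 0,"dz": 0,"rx": 0,"ry": 0,"rz": 0},{"claw": 1,"dx": 0,"dy": 0,"dz": 0,"rx": 0,"ry": 0,"rz": 0},{"claw": 1,"dx": 0,"dy": 0,"dz": 0,"rx": 0,"ry": 0,"rz": 0},{"claw": 1,"dx": 0,"dy": 0,"dz": 0,"rx": 0,"ry": 0,"rz": 0},{"claw": 1,"dx": 0,"dy": 0,"dz": 0,"rx": 0,"ry": 0,"rz": 0},{"claw": 1,"dx": 0,"dy": 0,"dz": 15,"rx": 0,"ry": 0,"rz": 0},{"claw": 1,"dx": 0,"dy": 0,"dz": 15,"rx": 0,"ry": 0,"rz": 0},{"claw": 1,"dx": 0,"dy": 0,"dz": 15,"rx": 0,"ry": 0,"rz": 0},{"claw": 1,"dx": 0,"dy": 0,"dz": 0,"rx": 0,"ry": 0,"rz": 0}])

```text
time_s: 6.03
position: [0.7009, -0.0283, 0.0606]
tool_rot: [3.133, 0.001, 1.538]
ft_force: [2.1, -0.1, -2.1]
gripper_width: 0.0257
grasp_force: 39.9
```

Call:
play_rows(moves=[{"claw": 1,"dx": -15.2,"dy": 12.8,"dz": 0,"rx": 0,"ry": 0,"rz": 0},{"claw": 1,"dx": -15.2,"dy": 12.8,"dz": 0,"rx": 0,"ry": 0,"rz": 0},{"claw": 1,"dx": -15.2,"dy": 12.8,"dz": 0,"rx": 0,"ry": 0,"rz": 0},{"claw": 1,"dx": -15.2,"dy": 12.8,"dz": 0,"rx": 0,"ry": 0,"rz": 0},{"claw": 1,"dx": -15.2,"dy": 12.8,"dz": 0,"rx": 0,"ry": 0,"rz": 0},{"claw": 1,"dx": -15.2,"dy": 12.8,"dz": 0,"rx": 0,"ry": 0,"rz": 0},{"claw": 1,"dx": -15.2,"dy": 12.8,"dz": 0,"rx": 0,"ry": 0,"rz": 0},{"claw": 1,"dx": -15.2,"dy": 12.8,"dz": 0,"rx": 0,"ry": 0,"rz": 0},{"claw": 1,"dx": -15.2,"dy": 12.8,"dz": 0,"rx": 0,"ry": 0,"rz": 0},{"claw": 1,"dx": -15.2,"dy": 12.8,"dz": 0,"rx": 0,"ry": 0,"rz": 0},{"claw": 1,"dx": 0,"dy": 0,"dz": 0,"rx": 0,"ry": 0,"rz": 0},{"claw": 1,"dx": 0,"dy": 0,"dz": 0,"rx": 0,"ry": 0,"rz": 0}])

```text
time_s: 7.03
position: [0.5452, 0.1007, 0.0553]
tool_rot: [3.14, 0.0, 1.54]
ft_force: [0.3, -0.2, -2.0]
gripper_width: 0.0257
grasp_force: 39.9
```

```bash
python3 - <<'E'
from h import *
s=manip.state();print(s["position"],s["gripper_width"],s["grasp_force"])
for n in("top","scene"):
    I=img(n); P=cloud(I); X,Y,Z=P[...,0],P[...,1],P[...,2]; cv2.imwrite(f"pics/{n}3.png",cv2.resize(I["color"][90:330,60:380],None,fx=2,fy=2))
    m=(abs(X-.55)<.04)&(Y>.155)&(Y<.285)&(Z>.04)&(Z<.105)
    q=P[m]; print(n,m.sum(),cv2.minAreaRect(q[:,:2].astype(np.float32)*1000) if len(q)>4 else 0, q[:,1].max() if len(q) else 0)
    for lo in (.16,.2,.24):
        k=(q[:,1]>lo)&(q[:,1]<lo+.04); print(lo,np.median(q[k],0).round(4) if k.any() else 0)
    for o in manip.spot_point("hook_tip",n): print(o["p"],o["centre"],px2w(I,o["centre"][0]*384,o["centre"][1]*512,.047))
E
```

```text
[0.54520802 0.10073976 0.05528751] 0.025733264630013606 39.90600778721273
top 51 ((548.2935791015625, 217.5419921875), (67.12399291992188, 5.810953617095947), 87.87728881835938) 0.2510017469368415
0.16 [0.547  0.1902 0.0878]
0.2 [0.5491 0.2208 0.0869]
0.24 [0.5487 0.2468 0.0859]
0.95 [0.7133, 0.3287] [0.24820847 0.38486337 0.047     ]
0.48 [0.4536, 0.4119] [0.55351676 0.24992951 0.047     ]
scene 162 ((547.8818359375, 204.0867156982422), (98.30203247070312, 14.288908004760742), 89.00102233886719) 0.2531599234428518
0.16 [0.5494 0.1803 0.0876]
0.2 [0.5514 0.2206 0.0879]
0.24 [0.5529 0.249  0.0846]
0.93 [0.5615, 0.7932] [0.26774603 0.39633415 0.047     ]
0.62 [0.6148, 0.5328] [0.55704306 0.24675395 0.047     ]
```

View pics/scene3.png

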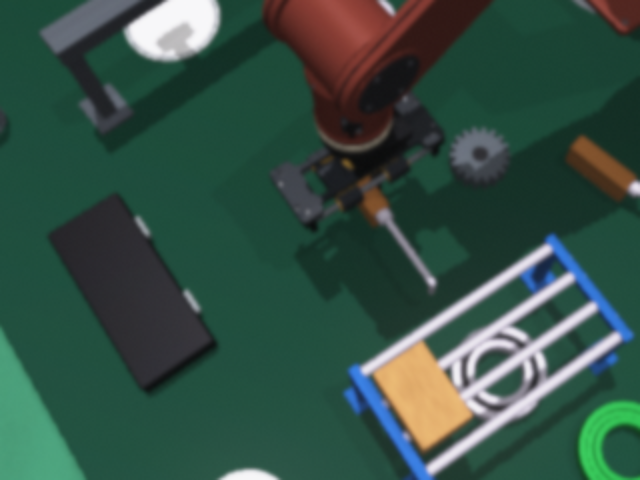

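The scene view shows the hook held level with its tip at crop (432,285), in front of the rack. The bearing lies at crop (500,370). The hook goes in over the bearing next.

Call:
play_rows(moves=[{"claw": 1,"dx": -1,"dy": 13,"dz": 0,"rx": 0,"ry": 0,"rz": 0},{"claw": 1,"dx": -1,"dy": 13,"dz": 0,"rx": 0,"ry": 0,"rz": 0},{"claw": 1,"dx": -1,"dy": 13,"dz": 0,"rx": 0,"ry": 0,"rz": 0},{"claw": 1,"dx": -1,"dy": 13,"dz": 0,"rx": 0,"ry": 0,"rz": 0},{"claw": 1,"dx": -1,"dy": 13,"dz": 0,"rx": 0,"ry": 0,"rz": 0},{"claw": 1,"dx": -1,"dy": 13,"dz": 0,"rx": 0,"ry": 0,"rz": 0},{"claw": 1,"dx": -1,"dy": 13,"dz": 0,"rx": 0,"ry": 0,"rz": 0},{"claw": 1,"dx": -1,"dy": 13,"dz": 0,"rx": 0,"ry": 0,"rz": 0},{"claw": 1,"dx": 0,"dy": 13,"dz": 0,"rx": 0,"ry": 0,"rz": 0},{"claw": 1,"dx": 0,"dy": 0,"dz": 0,"rx": 0,"ry": 0,"rz": 0},{"claw": 1,"dx": 0,"dy": 0,"dz": 0,"rx": 0,"ry": 0,"rz": 0}])

```text
time_s: 8.15
position: [0.5372, 0.2181, 0.0545]
tool_rot: [3.142, 0.0, 1.54]
ft_force: [-0.4, -0.8, -2.0]
gripper_width: 0.0258
grasp_force: 39.9
```

```bash
python3 - <<'E'
from h import *
s=manip.state();print(s["position"])
I=img("top"); cv2.imwrite("pics/top4.png",cv2.resize(I["color"][110:240,110:280],None,fx=4,fy=4))
E
```

```text
[0.53723944 0.21806261 0.05449616]
```

View pics/top4.png

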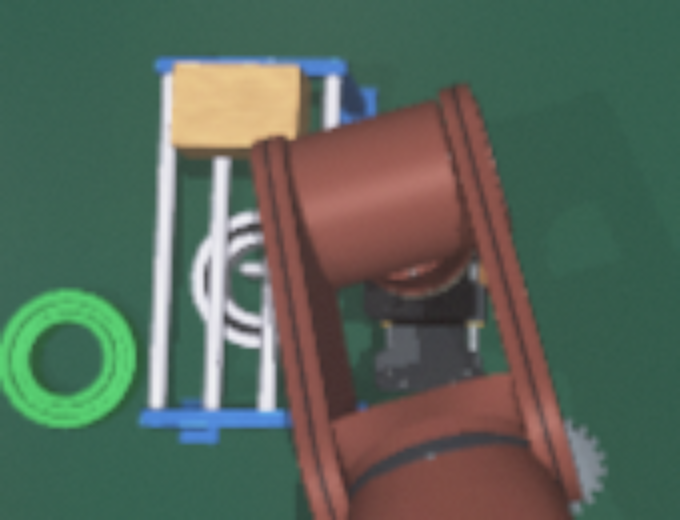

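The shank end shows at crop (250,268), inside the bore, whose centre is at about (258,280). I'll lower it.

Call:
play_rows(moves=[{"claw": 1,"dx": 0,"dy": 0,"dz": -8,"rx": 0,"ry": 0,"rz": 0},{"claw": 1,"dx": 0,"dy": 0,"dz": -8,"rx": 0,"ry": 0,"rz": 0},{"claw": 1,"dx": 0,"dy": 0,"dz": -8,"rx": 0,"ry": 0,"rz": 0},{"claw": 1,"dx": 0,"dy": 0,"dz": -8,"rx": 0,"ry": 0,"rz": 0},{"claw": 1,"dx": 0,"dy": 0,"dz": -8,"rx": 0,"ry": 0,"rz": 0},{"claw": 1,"dx": 0,"dy": 0,"dz": 0,"rx": 0,"ry": 0,"rz": 0},{"claw": 1,"dx": 0,"dy": 0,"dz": 0,"rx": 0,"ry": 0,"rz": 0}])

```text
time_s: 8.78
position: [0.5366, 0.2168, 0.0134]
tool_rot: [-3.14, 0.001, 1.538]
ft_force: [-0.2, -0.2, -2.3]
gripper_width: 0.0259
grasp_force: 39.9
```

Call:
play_rows(moves=[{"claw": 1,"dx": 0.4,"dy": -8,"dz": 0,"rx": 0,"ry": 0,"rz": 0},{"claw": 1,"dx": 0.4,"dy": -8,"dz": 0,"rx": 0,"ry": 0,"rz": 0},{"claw": 1,"dx": 0.4,"dy": -8,"dz": 0,"rx": 0,"ry": 0,"rz": 0},{"claw": 1,"dx": 0,"dy": -8,"dz": 0,"rx": 0,"ry": 0,"rz": 0},{"claw": 1,"dx": 0,"dy": -8,"dz": 0,"rx": 0,"ry": 0,"rz": 0},{"claw": 1,"dx": 0,"dy": -8,"dz": 0,"rx": 0,"ry": 0,"rz": 0},{"claw": 1,"dx": 0,"dy": -8,"dz": 0,"rx": 0,"ry": 0,"rz": 0},{"claw": 1,"dx": 0,"dy": -8,"dz": 0,"rx": 0,"ry": 0,"rz": 0},{"claw": 1,"dx": 0,"dy": -8,"dz": 0,"rx": 0,"ry": 0,"rz": 0},{"claw": 1,"dx": 0,"dy": -8,"dz": 0,"rx": 0,"ry": 0,"rz": 0},{"claw": 1,"dx": 0,"dy": -8,"dz": 0,"rx": 0,"ry": 0,"rz": 0},{"claw": 1,"dx": 0,"dy": -8,"dz": 0,"rx": 0,"ry": 0,"rz": 0}])

```text
time_s: 9.78
position: [0.5385, 0.1204, 0.0146]
tool_rot: [3.142, -0.0, 1.538]
ft_force: [-0.1, 5.3, -1.4]
gripper_width: 0.0257
grasp_force: 39.9
```

Call:
play_rows(moves=[{"claw": 1,"dx": 0,"dy": -8,"dz": 0,"rx": 0,"ry": 0,"rz": 0},{"claw": 1,"dx": 0,"dy": -8,"dz": 0,"rx": 0,"ry": 0,"rz": 0},{"claw": 1,"dx": 0,"dy": -8,"dz": 0,"rx": 0,"ry": 0,"rz": 0},{"claw": 1,"dx": 0,"dy": -8,"dz": 0,"rx": 0,"ry": 0,"rz": 0},{"claw": 1,"dx": 0,"dy": -8,"dz": 0,"rx": 0,"ry": 0,"rz": 0},{"claw": 1,"dx": 0,"dy": -8,"dz": 0,"rx": 0,"ry": 0,"rz": 0},{"claw": 1,"dx": 0,"dy": -8,"dz": 0,"rx": 0,"ry": 0,"rz": 0},{"claw": 1,"dx": 0,"dy": -8,"dz": 0,"rx": 0,"ry": 0,"rz": 0},{"claw": 1,"dx": 0,"dy": -8,"dz": 0,"rx": 0,"ry": 0,"rz": 0},{"claw": 1,"dx": 0,"dy": -8,"dz": 0,"rx": 0,"ry": 0,"rz": 0},{"claw": 1,"dx": 0,"dy": -8,"dz": 0,"rx": 0,"ry": 0,"rz": 0},{"claw": 1,"dx": 0,"dy": 0,"dz": 0,"rx": 0,"ry": 0,"rz": 0}])

```text
time_s: 10.78
position: [0.5382, 0.0312, 0.0144]
tool_rot: [-3.141, 0.001, 1.538]
ft_force: [-0.1, 0.8, -1.6]
gripper_width: 0.0257
grasp_force: 39.9
```

```bash
cat >> h.py <<'E'
from scipy.optimize import differential_evolution as DE
def bearing(n,x0,y0,w=.06):
    I=img(n); P=cloud(I); m=(abs(P[...,0]-x0)<w+.05)&(abs(P[...,1]-y0)<w+.05)&(P[...,2]>.02)&(P[...,2]<.034)
    q=P[m][:,:2]; R=lambda c:np.hypot(q[:,0]-c[0],q[:,1]-c[1])
    f=lambda c:-np.sum((R(c)<.0555)&(R(c)>.0295))+.3*np.sum(R(c)<.0285)
    b=DE(f,[(x0-w,x0+w),(y0-w,y0+w)],seed=1,popsize=30)
    k=[(c) for c in np.array([b.x])]; return b.x.round(4),-b.fun,len(q),I
E
python3 - <<'E'
from h import *
print(manip.state()["position"])
for n in("top","scene"): print(n,bearing(n,.54,.21)[:3])
E
```

```text
[0.53823598 0.03122574 0.01444158]
top (array([0.5436, 0.2063]), np.float64(621.0), 622)
scene (array([0.5438, 0.2069]), np.float64(1066.2), 1088)
```

Call:
play_rows(moves=[{"claw": 1,"dx": 0,"dy": 4,"dz": 0,"rx": 0,"ry": 0,"rz": 0},{"claw": 1,"dx": 0,"dy": 4,"dz": 4,"rx": 0,"ry": 0,"rz": 0},{"claw": 1,"dx": 0,"dy": 0,"dz": 12,"rx": 0,"ry": 0,"rz": 0},{"claw": 1,"dx": 0,"dy": 0,"dz": 12,"rx": 0,"ry": 0,"rz": 0},{"claw": 1,"dx": 0,"dy": 0,"dz": 12,"rx": 0,"ry": 0,"rz": 0},{"claw": 1,"dx": 0,"dy": 0,"dz": 10,"rx": 0,"ry": 0,"rz": 0},{"claw": 1,"dx": 0,"dy": 0,"dz": 0,"rx": 0,"ry": 0,"rz": 0},{"claw": 1,"dx": 15,"dy": -7,"dz": 0,"rx": 0,"ry": 0,"rz": 0},{"claw": 1,"dx": 20,"dy": -8,"dz": 0,"rx": 0,"ry": 0,"rz": 0},{"claw": 1,"dx": 20,"dy": -8,"dz": 0,"rx": 0,"ry": 0,"rz": 0},{"claw": 1,"dx": 20,"dy": -8,"dz": 0,"rx": 0,"ry": 0,"rz": 0},{"claw": 1,"dx": 20,"dy": -8,"dz": 0,"rx": 0,"ry": 0,"rz": 0}])

```text
time_s: 11.88
position: [0.6343, 0.0017, 0.0646]
tool_rot: [-3.142, 0.0, 1.538]
ft_force: [-0.1, 0.4, -1.4]
gripper_width: 0.0257
grasp_force: 39.9
```

Call:
play_rows(moves=[{"claw": 1,"dx": 20,"dy": -8,"dz": 0,"rx": 0,"ry": 0,"rz": 0},{"claw": 1,"dx": 20,"dy": -8,"dz": 0,"rx": 0,"ry": 0,"rz": 0},{"claw": 1,"dx": 20,"dy": -8,"dz": 0,"rx": 0,"ry": 0,"rz": 0},{"claw": 1,"dx": 4,"dy": -4,"dz": 0,"rx": 0,"ry": 0,"rz": 0},{"claw": 1,"dx": 0,"dy": 0,"dz": 0,"rx": 0,"ry": 0,"rz": 0},{"claw": 1,"dx": 0,"dy": 0,"dz": -12,"rx": 0,"ry": 0,"rz": 0},{"claw": 1,"dx": 0,"dy": 0,"dz": -12,"rx": 0,"ry": 0,"rz": 0},{"claw": 1,"dx": 0,"dy": 0,"dz": -12,"rx": 0,"ry": 0,"rz": 0},{"claw": 1,"dx": 0,"dy": 0,"dz": -10,"rx": 0,"ry": 0,"rz": 0},{"claw": 1,"dx": 0,"dy": 0,"dz": -5,"rx": 0,"ry": 0,"rz": 0},{"claw": 1,"dx": 0,"dy": 0,"dz": -3,"rx": 0,"ry": 0,"rz": 0},{"claw": 1,"dx": 0,"dy": 0,"dz": 0,"rx": 0,"ry": 0,"rz": 0}])

```text
time_s: 12.88
position: [0.6967, -0.0255, 0.0099]
tool_rot: [-3.14, -0.0, 1.539]
ft_force: [-0.4, 0.3, -2.8]
gripper_width: 0.0258
grasp_force: 39.9
```

Call:
play_rows(moves=[{"claw": 0.5,"dx": 0,"dy": 0,"dz": 0,"rx": 0,"ry": 0,"rz": 0},{"claw": 0.3,"dx": 0,"dy": 0,"dz": 0,"rx": 0,"ry": 0,"rz": 0},{"claw": 0.15,"dx": 0,"dy": 0,"dz": 0,"rx": 0,"ry": 0,"rz": 0},{"claw": 0.15,"dx": 0,"dy": 0,"dz": 0,"rx": 0,"ry": 0,"rz": 0},{"claw": 0.15,"dx": 0,"dy": 0,"dz": 0,"rx": 0,"ry": 0,"rz": 0},{"claw": 0.15,"dx": 0,"dy": 0,"dz": 0,"rx": 0,"ry": 0,"rz": 0},{"claw": 0.15,"dx": 0,"dy": 0,"dz": 0,"rx": 0,"ry": 0,"rz": 0},{"claw": 0.15,"dx": 0,"dy": 0,"dz": 20,"rx": 0,"ry": 0,"rz": 0},{"claw": 0.15,"dx": 0,"dy": 0,"dz": 30,"rx": 0,"ry": 0,"rz": 0},{"claw": 0.15,"dx": 0,"dy": 0,"dz": 30,"rx": 0,"ry": 0,"rz": 0},{"claw": 0.15,"dx": 0,"dy": 0,"dz": 30,"rx": 0,"ry": 0,"rz": 0},{"claw": 0.15,"dx": 0,"dy": 0,"dz": 30,"rx": 0,"ry": 0,"rz": 0}])

```text
time_s: 13.88
position: [0.6973, -0.0258, 0.1519]
tool_rot: [-3.141, -0.0, 1.538]
ft_force: [1.2, 0.6, -0.9]
gripper_width: 0.074
grasp_force: 0.0
```

```bash
python3 - <<'E'
from h import *
s=manip.state();print(s["position"],s["joints"])
I=img("scene");P=cloud(I);hsv=cv2.cvtColor(I["color"],cv2.COLOR_BGR2HSV)
X,Y,Z=P[...,0],P[...,1],P[...,2]
m=(X>.65)&(X<.75)&(Y>-.1)&(Y<.15)&(Z>.015)&(Z<.06)
print("hook",m.sum(),cv2.minAreaRect(P[m][:,:2].astype(np.float32)*1000),Z[m].max())
# spot and bridge: bright low-saturation bench-level pixels
for n in("top","scene"):
    d=np.load(f"{n}0.npz");P=d["P"];hs=cv2.cvtColor(d["c"],cv2.COLOR_BGR2HSV);X,Y,Z=P[...,0],P[...,1],P[...,2]
    q=P[(abs(X-.595)<.09)&(abs(Y+.31)<.09)&(abs(Z)<.008)&(hs[...,1]<60)&(hs[...,2]>110)][:,:2]
    R=lambda c:np.hypot(q[:,0]-c[0],q[:,1]-c[1])
    g=[(np.sum(R(c)<.067)) for c in [(.595,-.31)]]
    f=lambda c:-np.sum(R(c)<.0675)+1e3*np.mean(np.maximum(R(c)-.067,0))
    b=DE(f,[(.55,.65),(-.36,-.26)],seed=1,popsize=30);print(n,"spot",b.x.round(4),-b.fun,len(q),q.min(0),q.max(0))
    m=(abs(X-.594)<.2)&(abs(Y+.25)<.08)&(Z>.174)&(Z<.186)
    # beam far (+y) edge line
    bx=P[m]; e=[]
    for x in np.arange(.44,.75,.02):
        k=bx[abs(bx[:,0]-x)<.01]
        if len(k): e.append((x,k[:,1].max()))
    e=np.array(e);c=np.polyfit(e[:,0],e[:,1],1);print("edge slope",c[0],"y@.594",np.polyval(c,.594),"x range",bx[:,0].min(),bx[:,0].max())
E
```

```text
[ 0.69734032 -0.02584032  0.15185791] [-1.49913538e-01  4.43180723e-01  1.38175656e+00 -2.64132275e-06
  1.31681760e+00 -1.17552367e-01]
hook 530 ((698.8045043945312, 28.392662048339844), (199.52395629882812, 26.017932891845703), 87.53797149658203) 0.04920137180328943
top spot [ 0.5983 -0.2997] 440.07420887510204 481 [ 0.53910344 -0.39473929] [ 0.66368402 -0.23239508]
edge slope 0.06330702657045396 y@.594 -0.2162885704924809 x range 0.4283346275169475 0.7577265634995466
scene spot [ 0.5975 -0.2973] 1207.9376473465454 1238 [ 0.52614224 -0.33720284] [ 0.6658311  -0.23387265]
edge slope 0.06275459025041287 y@.594 -0.2151930957880669 x range 0.4281470477352347 0.757708963165591
```

The hook lies flat again, and the spot is at (0.598,-0.300). There is no room for the gripper body between the rack and the bearing. So I'll lower the closed fingers into the bore and slide the bearing clear that way, then push it from behind with the tool tilted.

Call:
play_rows(moves=[{"claw": 1,"dx": -15.4,"dy": 23.2,"dz": -3,"rx": 0,"ry": 0,"rz": 0},{"claw": 1,"dx": -15.4,"dy": 23.2,"dz": -3,"rx": 0,"ry": 0,"rz": 0},{"claw": 1,"dx": -15.4,"dy": 23.2,"dz": -3,"rx": 0,"ry": 0,"rz": 0},{"claw": 1,"dx": -15.4,"dy": 23.2,"dz": -3,"rx": 0,"ry": 0,"rz": 0},{"claw": 1,"dx": -15.4,"dy": 23.2,"dz": -3,"rx": 0,"ry": 0,"rz": 0},{"claw": 1,"dx": -15.4,"dy": 23.2,"dz": -3,"rx": 0,"ry": 0,"rz": 0},{"claw": 1,"dx": -15.4,"dy": 23.2,"dz": -3,"rx": 0,"ry": 0,"rz": 0},{"claw": 1,"dx": -15.4,"dy": 23.2,"dz": -3,"rx": 0,"ry": 0,"rz": 0},{"claw": 1,"dx": -15.4,"dy": 23.2,"dz": -3,"rx": 0,"ry": 0,"rz": 0},{"claw": 1,"dx": -15.4,"dy": 23.2,"dz": -3,"rx": 0,"ry": 0,"rz": 0},{"claw": 1,"dx": 0,"dy": 0,"dz": 0,"rx": 0,"ry": 0,"rz": 0},{"claw": 1,"dx": 0,"dy": 0,"dz": 0,"rx": 0,"ry": 0,"rz": 0}])

```text
time_s: 14.93
position: [0.5427, 0.2072, 0.1203]
tool_rot: [-3.141, 0.0, 1.541]
ft_force: [-0.2, 0.6, 0.8]
gripper_width: 0.0041
grasp_force: 0.0
```

```bash
python3 - <<'E'
from h import *
s=manip.state();print(s["position"],s["gripper_width"])
for n in ("top","scene"): print(bearing(n,.54,.21)[:3])
E
```

```text
[0.54270071 0.20720065 0.12032907] 0.004124259492331832
(array([0.5316, 0.2143]), np.float64(81.0), 81)
(array([0.5434, 0.2065]), np.float64(737.0), 750)
```

Call:
play_rows(moves=[{"claw": 1,"dx": 1,"dy": -1,"dz": -28,"rx": 0,"ry": 0,"rz": 0},{"claw": 1,"dx": 0,"dy": 0,"dz": -28,"rx": 0,"ry": 0,"rz": 0},{"claw": 1,"dx": 0,"dy": 0,"dz": -24,"rx": 0,"ry": 0,"rz": 0},{"claw": 1,"dx": 0,"dy": 0,"dz": -16,"rx": 0,"ry": 0,"rz": 0},{"claw": 1,"dx": 0,"dy": 0,"dz": -14,"rx": 0,"ry": 0,"rz": 0},{"claw": 1,"dx": 0,"dy": 0,"dz": 0,"rx": 0,"ry": 0,"rz": 0},{"claw": 1,"dx": 0,"dy": 0,"dz": 0,"rx": 0,"ry": 0,"rz": 0}])

```text
time_s: 15.62
position: [0.5446, 0.204, 0.0099]
tool_rot: [-3.14, 0.001, 1.537]
ft_force: [-0.6, 0.7, 0.1]
gripper_width: 0.0004
grasp_force: 0.0
```

Call:
play_rows(moves=[{"claw": 1,"dx": 0,"dy": -5,"dz": 0,"rx": 0,"ry": 0,"rz": 0},{"claw": 1,"dx": 0,"dy": -5,"dz": 0,"rx": 0,"ry": 0,"rz": 0},{"claw": 1,"dx": 0,"dy": -5,"dz": 0,"rx": 0,"ry": 0,"rz": 0},{"claw": 1,"dx": 0,"dy": -5,"dz": 0,"rx": 0,"ry": 0,"rz": 0},{"claw": 1,"dx": 1,"dy": -8,"dz": 0,"rx": 0,"ry": 0,"rz": 0},{"claw": 1,"dx": 1,"dy": -12,"dz": 0,"rx": 0,"ry": 0,"rz": 0},{"claw": 1,"dx": 1,"dy": -12,"dz": 0,"rx": 0,"ry": 0,"rz": 0},{"claw": 1,"dx": 1,"dy": -12,"dz": 0,"rx": 0,"ry": 0,"rz": 0},{"claw": 1,"dx": 1,"dy": -12,"dz": 0,"rx": 0,"ry": 0,"rz": 0},{"claw": 1,"dx": 1,"dy": -12,"dz": 0,"rx": 0,"ry": 0,"rz": 0},{"claw": 1,"dx": 1,"dy": -12,"dz": 0,"rx": 0,"ry": 0,"rz": 0},{"claw": 1,"dx": 1,"dy": -12,"dz": 0,"rx": 0,"ry": 0,"rz": 0}])

```text
time_s: 16.62
position: [0.5534, 0.0937, 0.0119]
tool_rot: [3.139, -0.002, 1.538]
ft_force: [-0.3, 6.5, 3.1]
gripper_width: 0.0005
grasp_force: 3.2
```

Call:
play_rows(moves=[{"claw": 1,"dx": 1,"dy": -12,"dz": 0,"rx": 0,"ry": 0,"rz": 0},{"claw": 1,"dx": 1,"dy": -12,"dz": 0,"rx": 0,"ry": 0,"rz": 0},{"claw": 1,"dx": 1,"dy": -12,"dz": 0,"rx": 0,"ry": 0,"rz": 0},{"claw": 1,"dx": 1,"dy": -12,"dz": 0,"rx": 0,"ry": 0,"rz": 0},{"claw": 1,"dx": 1,"dy": -12,"dz": 0,"rx": 0,"ry": 0,"rz": 0},{"claw": 1,"dx": 1,"dy": -12,"dz": 0,"rx": 0,"ry": 0,"rz": 0},{"claw": 1,"dx": 1,"dy": -12,"dz": 0,"rx": 0,"ry": 0,"rz": 0},{"claw": 1,"dx": 1,"dy": -12,"dz": 0,"rx": 0,"ry": 0,"rz": 0},{"claw": 1,"dx": 1,"dy": -12,"dz": 0,"rx": 0,"ry": 0,"rz": 0},{"claw": 1,"dx": 1,"dy": -12,"dz": 0,"rx": 0,"ry": 0,"rz": 0},{"claw": 1,"dx": 1,"dy": -12,"dz": 0,"rx": 0,"ry": 0,"rz": 0},{"claw": 1,"dx": 1,"dy": -12,"dz": 0,"rx": 0,"ry": 0,"rz": 0}])

```text
time_s: 17.62
position: [0.5652, -0.0502, 0.0119]
tool_rot: [3.14, -0.002, 1.538]
ft_force: [-0.3, 8.3, 4.1]
gripper_width: 0.0005
grasp_force: 3.9
```

Call:
play_rows(moves=[{"claw": 1,"dx": 1,"dy": -12,"dz": 0,"rx": 0,"ry": 0,"rz": 0},{"claw": 1,"dx": 1,"dy": -12,"dz": 0,"rx": 0,"ry": 0,"rz": 0},{"claw": 1,"dx": 1,"dy": -12,"dz": 0,"rx": 0,"ry": 0,"rz": 0},{"claw": 1,"dx": 1,"dy": -12,"dz": 0,"rx": 0,"ry": 0,"rz": 0},{"claw": 1,"dx": 1,"dy": -12,"dz": 0,"rx": 0,"ry": 0,"rz": 0},{"claw": 1,"dx": 1,"dy": -12,"dz": 0,"rx": 0,"ry": 0,"rz": 0},{"claw": 1,"dx": 1,"dy": -12,"dz": 0,"rx": 0,"ry": 0,"rz": 0},{"claw": 1,"dx": 1,"dy": -7,"dz": 0,"rx": 0,"ry": 0,"rz": 0},{"claw": 1,"dx": 0,"dy": -4,"dz": 0,"rx": 0,"ry": 0,"rz": 0},{"claw": 1,"dx": 0,"dy": 0,"dz": 0,"rx": 0,"ry": 0,"rz": 0},{"claw": 1,"dx": 0,"dy": 5,"dz": 0,"rx": 0,"ry": 0,"rz": 0},{"claw": 1,"dx": 0,"dy": 3,"dz": 0,"rx": 0,"ry": 0,"rz": 0}])

```text
time_s: 18.62
position: [0.5724, -0.138, 0.0109]
tool_rot: [3.141, 0.001, 1.538]
ft_force: [0.0, 0.3, -0.7]
gripper_width: 0.0004
grasp_force: 0.0
```

```bash
python3 - <<'E'
from h import *
s=manip.state();print(s["position"],s["joints"])
for n in ("top","scene"): print(bearing(n,.573,-.125)[:3])
E
```

```text
[ 0.57244903 -0.13799208  0.01085454] [-3.70194584e-01  3.76103452e-01  1.76640785e+00 -4.64543788e-04
  9.98599562e-01 -3.37260418e-01]
(array([ 0.5721, -0.1286]), np.float64(262.0), 271)
(array([ 0.5727, -0.1278]), np.float64(557.7), 589)
```

Call:
play_rows(moves=[{"claw": 1,"dx": 0,"dy": 0,"dz": 25,"rx": 0,"ry": 0,"rz": 0},{"claw": 1,"dx": 0,"dy": 0,"dz": 30,"rx": 0,"ry": 0,"rz": 0},{"claw": 1,"dx": 0,"dy": 0,"dz": 30,"rx": 0,"ry": 0,"rz": 0},{"claw": 0.2,"dx": -2,"dy": 20,"dz": 5,"rx": 0,"ry": 0,"rz": 0.08},{"claw": 0.2,"dx": -3,"dy": 22,"dz": 0,"rx": 0,"ry": 0,"rz": 0.087},{"claw": 0.2,"dx": -3,"dy": 22,"dz": 0,"rx": -0.099,"ry": -0.0134,"rz": 0},{"claw": 0.2,"dx": -2,"dy": 20,"dz": 0,"rx": -0.099,"ry": -0.0134,"rz": 0},{"claw": 0.2,"dx": 0,"dy": 0,"dz": 0,"rx": -0.099,"ry": -0.0134,"rz": 0},{"claw": 0.2,"dx": 0,"dy": 0,"dz": 0,"rx": -0.099,"ry": -0.0134,"rz": 0},{"claw": 0.2,"dx": 0,"dy": 0,"dz": 0,"rx": -0.099,"ry": -0.0134,"rz": 0},{"claw": 0.2,"dx": 0,"dy": 0,"dz": 0,"rx": 0,"ry": 0,"rz": 0},{"claw": 0.2,"dx": 0,"dy": 0,"dz": 0,"rx": 0,"ry": 0,"rz": 0}])

```text
time_s: 19.72
position: [0.5618, -0.0523, 0.0995]
tool_rot: [-3.139, 0.498, 1.71]
ft_force: [-0.4, -0.2, 0.5]
gripper_width: 0.0525
grasp_force: 0.0
```

```bash
python3 - <<'E'
from h import *
from scipy.spatial.transform import Rotation as R
s=manip.state();print(s["position"],s["joints"]);print(R.from_euler("xyz",s["tool_rot"]).as_matrix().round(3))
for n in ("top","scene"): print(bearing(n,.573,-.128)[:3])
E
```

```text
[ 0.5618153  -0.05230562  0.09946192] [ 0.0575597   0.22573398  1.85198909 -0.5652292   1.09489782  0.19120681]
[[-0.122  0.99   0.063]
 [ 0.87   0.138 -0.473]
 [-0.477 -0.003 -0.879]]
(array([ 0.5724, -0.1281]), np.float64(647.0), 651)
(array([ 0.5735, -0.127 ]), np.float64(417.0), 422)
```

Call:
play_rows(moves=[{"claw": 0.2,"dx": 0,"dy": 0,"dz": 0,"rx": -0.099,"ry": -0.0134,"rz": 0},{"claw": 0.2,"dx": 0,"dy": 0,"dz": 0,"rx": -0.099,"ry": -0.0134,"rz": 0},{"claw": 0.2,"dx": 0,"dy": 0,"dz": 0,"rx": -0.099,"ry": -0.0134,"rz": 0},{"claw": 0.2,"dx": 0,"dy": 0,"dz": -20,"rx": 0,"ry": 0,"rz": 0},{"claw": 0.2,"dx": 0,"dy": 0,"dz": -20,"rx": 0,"ry": 0,"rz": 0},{"claw": 0.2,"dx": 0,"dy": 0,"dz": -20,"rx": 0,"ry": 0,"rz": 0},{"claw": 0.2,"dx": 0,"dy": 0,"dz": -15,"rx": 0,"ry": 0,"rz": 0},{"claw": 0.2,"dx": 0,"dy": 0,"dz": -7,"rx": 0,"ry": 0,"rz": 0},{"claw": 0.2,"dx": 0,"dy": 0,"dz": 0,"rx": 0,"ry": 0,"rz": 0},{"claw": 0.2,"dx": 0,"dy": 0,"dz": 0,"rx": 0,"ry": 0,"rz": 0}])

```text
time_s: 20.65
position: [0.5629, -0.0548, 0.0191]
tool_rot: [3.141, 0.799, 1.704]
ft_force: [1.0, 0.7, 0.7]
gripper_width: 0.0694
grasp_force: 0.0
```

```bash
python3 - <<'E'
from h import *
from scipy.spatial.transform import Rotation as R
s=manip.state();print(s["position"],s["joints"],s["gripper_width"]);print(R.from_euler("xyz",s["tool_rot"]).as_matrix().round(3))
I=img("scene"); cv2.imwrite("pics/scene5.png",cv2.resize(I["color"][0:260,60:400],None,fx=2,fy=2))
E
```

```text
[ 0.56289789 -0.05482938  0.01906953] [ 0.20147941  0.49645088  1.83331785 -0.92399156  1.11032127  0.63017248] 0.06937478988818926
[[-0.092  0.991  0.095]
 [ 0.691  0.132 -0.71 ]
 [-0.717  0.    -0.698]]
```

View pics/scene5.png

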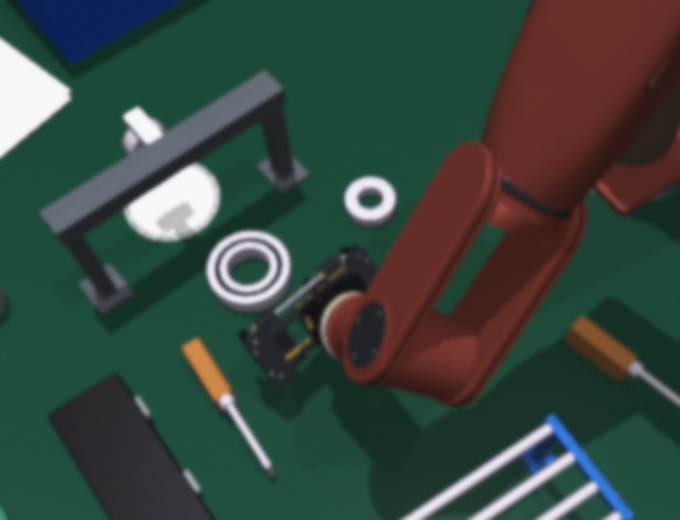

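The scene view shows the tilted gripper behind the bearing, which is at crop (248,270). The spot is at crop (172,195), and the hook lies clear at (230,400). The push starts now.

Call:
play_rows(moves=[{"claw": 0.2,"dx": 1,"dy": -7,"dz": -3,"rx": 0,"ry": 0,"rz": 0},{"claw": 0.2,"dx": 1,"dy": -7,"dz": 0,"rx": 0,"ry": 0,"rz": 0},{"claw": 0.2,"dx": 1,"dy": -5,"dz": 0,"rx": 0,"ry": 0,"rz": 0},{"claw": 0.2,"dx": 1,"dy": -5,"dz": 0,"rx": 0,"ry": 0,"rz": 0},{"claw": 0.2,"dx": 1,"dy": -7,"dz": 0,"rx": 0,"ry": 0,"rz": 0},{"claw": 0.2,"dx": 1,"dy": -7,"dz": 0,"rx": 0,"ry": 0,"rz": 0},{"claw": 0.2,"dx": 1,"dy": -7,"dz": 0,"rx": 0,"ry": 0,"rz": 0},{"claw": 0.2,"dx": 1,"dy": -7,"dz": 0,"rx": 0,"ry": 0,"rz": 0},{"claw": 0.2,"dx": 1,"dy": -7,"dz": 0,"rx": 0,"ry": 0,"rz": 0},{"claw": 0.2,"dx": 1,"dy": -7,"dz": 0,"rx": 0,"ry": 0,"rz": 0},{"claw": 0.2,"dx": 1,"dy": -7,"dz": 0,"rx": 0,"ry": 0,"rz": 0},{"claw": 0.2,"dx": 1,"dy": -7,"dz": 0,"rx": 0,"ry": 0,"rz": 0}])

```text
time_s: 21.7
position: [0.5751, -0.1337, 0.0158]
tool_rot: [3.14, 0.798, 1.705]
ft_force: [-1.0, 6.6, 2.2]
gripper_width: 0.0696
grasp_force: 2.6
```

```bash
python3 - <<'E'
from h import *
s=manip.state();print(s["position"],s["joints"],s["ft_force"])
for n in ("top","scene"): print(bearing(n,.583,-.19)[:3])
E
```

```text
[ 0.57513884 -0.13370286  0.01579869] [ 0.05660189  0.48510291  1.85956111 -0.99927323  1.01368837  0.57532145] [-1.0012392   6.58360857  2.18540362]
(array([ 0.5809, -0.1805]), np.float64(659.0), 676)
(array([ 0.5813, -0.1813]), np.float64(739.1), 756)
```

Call:
play_rows(moves=[{"claw": 0.2,"dx": 1,"dy": -7,"dz": 0,"rx": 0,"ry": 0,"rz": 0},{"claw": 0.2,"dx": 1,"dy": -7,"dz": 0,"rx": 0,"ry": 0,"rz": 0},{"claw": 0.2,"dx": 1,"dy": -7,"dz": 0,"rx": 0,"ry": 0,"rz": 0},{"claw": 0.2,"dx": 1,"dy": -7,"dz": 0,"rx": 0,"ry": 0,"rz": 0},{"claw": 0.2,"dx": 1,"dy": -7,"dz": 0,"rx": 0,"ry": 0,"rz": 0},{"claw": 0.2,"dx": 1,"dy": -7,"dz": 0,"rx": 0,"ry": 0,"rz": 0},{"claw": 0.2,"dx": 1,"dy": -7,"dz": 0,"rx": 0,"ry": 0,"rz": 0},{"claw": 0.2,"dx": 1,"dy": -7,"dz": 0,"rx": 0,"ry": 0,"rz": 0},{"claw": 0.2,"dx": 1,"dy": -7,"dz": 0,"rx": 0,"ry": 0,"rz": 0},{"claw": 0.2,"dx": 1,"dy": -7,"dz": 0,"rx": 0,"ry": 0,"rz": 0},{"claw": 0.2,"dx": 1,"dy": -7,"dz": 0,"rx": 0,"ry": 0,"rz": 0},{"claw": 0.2,"dx": 1,"dy": -7,"dz": 0,"rx": 0,"ry": 0,"rz": 0}])

```text
time_s: 22.8
position: [0.5869, -0.2174, 0.0157]
tool_rot: [3.141, 0.799, 1.706]
ft_force: [-0.7, 6.0, 2.6]
gripper_width: 0.0699
grasp_force: 2.9
```

```bash
cat > fit.py <<'E'
from h import *
s=manip.state();print(s["position"],s["joints"],s["ft_force"])
for n in ("top","scene"):
    *b,I=bearing(n,.595,-.28,.05); print(n,b)
    cv2.imwrite(f"pics/{n}_z.png",I["color"])
    P=cloud(I);hs=cv2.cvtColor(I["color"],cv2.COLOR_BGR2HSV);X,Y,Z=P[...,0],P[...,1],P[...,2]
    q=P[(abs(X-.598)<.09)&(abs(Y+.30)<.09)&(abs(Z)<.008)&(hs[...,1]<60)&(hs[...,2]>110)][:,:2]
    print("spot pts",len(q),q.min(0),q.max(0))
E
python3 fit.py
```

```text
[ 0.5869265  -0.21743733  0.01565147] [-0.09576999  0.48821939  1.85539777 -1.06680489  0.92105568  0.50608703] [-0.68624443  6.04903952  2.64799008]
top [array([ 0.5923, -0.2647]), np.float64(313.7), 333]
spot pts 299 [ 0.53568275 -0.38914549] [ 0.66309055 -0.23264455]
scene [array([ 0.5936, -0.2655]), np.float64(617.1), 630]
spot pts 443 [ 0.52639756 -0.33851322] [ 0.6661598  -0.25470036]
```

Call:
play_rows(moves=[{"claw": 0.2,"dx": 1,"dy": -6,"dz": 0,"rx": 0,"ry": 0,"rz": 0},{"claw": 0.2,"dx": 1,"dy": -6,"dz": 0,"rx": 0,"ry": 0,"rz": 0},{"claw": 0.2,"dx": 1,"dy": -6,"dz": 0,"rx": 0,"ry": 0,"rz": 0},{"claw": 0.2,"dx": 1,"dy": -6,"dz": 0,"rx": 0,"ry": 0,"rz": 0},{"claw": 0.2,"dx": 1,"dy": -4,"dz": 0,"rx": 0,"ry": 0,"rz": 0},{"claw": 0.2,"dx": 0,"dy": -3,"dz": 0,"rx": 0,"ry": 0,"rz": 0},{"claw": 0.2,"dx": 0,"dy": 0,"dz": 0,"rx": 0,"ry": 0,"rz": 0},{"claw": 0.2,"dx": 0,"dy": 0,"dz": 0,"rx": 0,"ry": 0,"rz": 0}])

```text
time_s: 23.57
position: [0.5918, -0.2486, 0.0157]
tool_rot: [3.141, 0.799, 1.706]
ft_force: [1.1, 4.0, 2.0]
gripper_width: 0.0694
grasp_force: 1.5
```

```bash
python3 fit.py; python3 -c "
import cv2;a=cv2.imread('pics/top_z.png')[80:240,300:470];b=cv2.imread('pics/scene_z.png')[40:200,90:260]
cv2.imwrite('pics/both.png',cv2.resize(cv2.hconcat([a,b]),(800,376)))"
```

```text
[ 0.59175705 -0.24864531  0.015651  ] [-0.15057073  0.49611559  1.84360845 -1.08797402  0.88912232  0.47828407] [1.14798087 4.03371189 1.97238604]
top [array([ 0.5979, -0.2947]), np.float64(205.0), 219]
spot pts 130 [ 0.53595228 -0.38926088] [ 0.66279381 -0.23024305]
scene [array([ 0.5983, -0.2954]), np.float64(344.0), 349]
spot pts 336 [ 0.52803004 -0.33525837] [ 0.66623056 -0.23404809]
```

View pics/both.png

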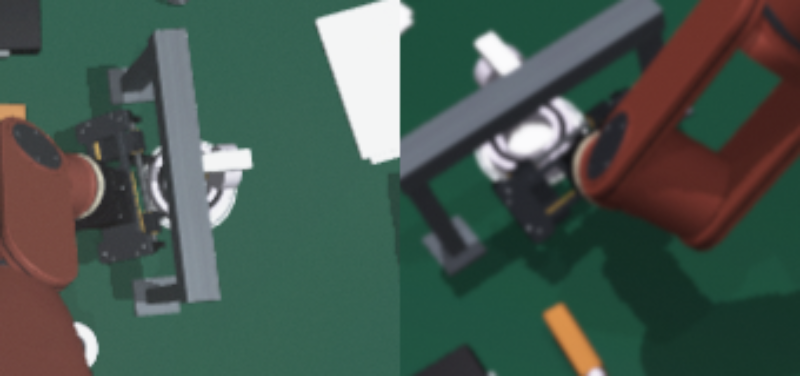

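The bearing is under the beam at (0.598,-0.295), about 5 mm short. I'll give it a short final push and then back off.

Call:
play_rows(moves=[{"claw": 0.2,"dx": 0,"dy": -3,"dz": 0,"rx": 0,"ry": 0,"rz": 0},{"claw": 0.2,"dx": 0,"dy": -2,"dz": 0,"rx": 0,"ry": 0,"rz": 0},{"claw": 0.2,"dx": 0,"dy": 0,"dz": 0,"rx": 0,"ry": 0,"rz": 0},{"claw": 0.2,"dx": 0,"dy": 0,"dz": 0,"rx": 0,"ry": 0,"rz": 0},{"claw": 0.2,"dx": 0,"dy": 5,"dz": 0,"rx": 0,"ry": 0,"rz": 0},{"claw": 0.2,"dx": -1,"dy": 10,"dz": 0,"rx": 0,"ry": 0,"rz": 0},{"claw": 0.2,"dx": -2,"dy": 15,"dz": 0,"rx": 0,"ry": 0,"rz": 0},{"claw": 0.2,"dx": -2,"dy": 15,"dz": 0,"rx": 0,"ry": 0,"rz": 0},{"claw": 0.2,"dx": -2,"dy": 15,"dz": 0,"rx": 0,"ry": 0,"rz": 0},{"claw": 0.2,"dx": -2,"dy": 15,"dz": 5,"rx": 0,"ry": 0,"rz": 0},{"claw": 0.2,"dx": -2,"dy": 15,"dz": 10,"rx": 0,"ry": 0,"rz": 0},{"claw": 0.2,"dx": 0,"dy": 0,"dz": 0,"rx": 0,"ry": 0,"rz": 0}])

```text
time_s: 24.67
position: [0.581, -0.1614, 0.0315]
tool_rot: [3.14, 0.799, 1.707]
ft_force: [0.9, 0.0, -0.3]
gripper_width: 0.0694
grasp_force: 0.0
```

```bash
python3 fit.py; python3 - <<'E'
from h import *
I=img("scene"); P=cloud(I);X,Y,Z=P[...,0],P[...,1],P[...,2]
m=(X>.65)&(X<.75)&(Y>-.1)&(Y<.15)&(Z>.015)&(Z<.06); print("hook",cv2.minAreaRect(P[m][:,:2].astype(np.float32)*1000),Z[m].max())
for n in("top","scene"):
  I=img(n)
  for t in("bearing","spot"):
    for o in manip.spot_point(t,n)[:3]: print(n,t,round(o["p"],2),px2w(I,o["centre"][0]*384,o["centre"][1]*512,0).round(3))
E
```

```text
[ 0.58098245 -0.16140263  0.03149502] [ 0.00607484  0.4558444   1.86112479 -1.00818198  0.9976583   0.52402199] [ 0.86656598  0.02475615 -0.25009746]
top [array([ 0.5974, -0.2986]), np.float64(179.0), 179]
spot pts 256 [ 0.53644701 -0.38751697] [ 0.66299099 -0.23277322]
scene [array([ 0.5985, -0.3001]), np.float64(472.4), 478]
spot pts 627 [ 0.52748589 -0.3376916 ] [ 0.66597045 -0.23101272]
hook ((698.7890014648438, 28.096710205078125), (198.22413635253906, 26.080930709838867), 87.4845962524414) 0.049923620662406853
top bearing 0.8 [ 0.59  -0.304  0.   ]
top bearing 0.67 [0.489 0.524 0.   ]
top spot 0.76 [ 0.592 -0.309  0.   ]
top spot 0.26 [ 0.383 -0.132  0.   ]
scene bearing 0.95 [ 0.602 -0.303  0.   ]
scene bearing 0.68 [0.481 0.525 0.   ]
scene spot 0.84 [ 0.603 -0.305  0.   ]
```

```bash
python3 -c "
from station import manip
print(manip.job_done())"
```

```text
the job is handed in; nothing more can be done
None
```

The job is handed in but I got no verdict back: the bearing sits within about 5 mm of the spot's centre by my camera measurements, the hook lies flat where it started, and the bearing was slid clear of the rack by closed fingers in its bore before the final push from behind, as the gripper did not fit between rack and bearing.

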